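Find the preheater's empty bay and push its cover open

ROBOT

A 7-joint arm with a two-finger parallel gripper is mounted at the origin on the work surface. World frame = base frame: x ahead of the robot, y to its left, z up, the work surface at z = 0. Lengths are in mm, angles in rad, forces in N, time in s.
With the tool pointing down it reaches from about 425 to 1025 mm from the base axis. Payload 3.6 kg.
Tool frame: the origin (TCP) lies at the very end of the fingers, on their centre line; the grasp point (between the pads) lies 19 mm behind it (ctrl.grasp_offset is the distance from the TCP to the grasp point, in mm); z points along the fingers, y is the line along which they close (so a half turn about z gives the same grasp; the last joint's range is limited). The gripper opens to 85 mm and grips with 20 to 120 N. Pads are 22 mm wide; open, the fingers measure 114 mm over their backs; the gripper's body (76 mm by 85 mm) begins 54 mm behind the grasp point. The pads swing forward as they close: fully open they stand 13 mm farther back than shut.
Start: joints at [1.179, 0.591, 0.048, 1.609, -0.033, 0.943, -0.034], TCP at [213.422, -692.879, 211.002] pointing down, gripper open.
Joint ranges: [-2.69, 2.69], [-0.47, 2.24], [-1.27, 1.36], [0.19, 2.51], [-1.53, 4.68], [0.08, 2.07], [-3.09, 3.09]. Speed limits (rad/s): [2.57, 2.57, 3.14, 3.14, 3.14, 3.14, 3.14].

INTERFACE

Orientations are given as a unit quaternion [x, y, z, w].
In Python, from workcell import ctrl gives the robot as it stands. The module is installed in compiled form; this text tells all that it offers.
- The arm moves only by the tool move_arm, never from a script. Its argument "moves" is a list of rows, each a list of 3 entries, a list of its own where there are three numbers: the shift along the tool's x, y, z in mm, then the turn about the tool's z in degrees, then the gripper's target within -1 to 1 (fully open at 1, half-way at 0, shut at -1). A call has 1 to 5 rows; each row shifts and turns the commanded pose from where the row before left it, along the tool's axes as they then stand; what a row does not reach is not made up. A row lasts 1/10 s, in which the tool goes at most 50 mm and 8.59 degrees, less where a joint would pass 70% of its speed; a pose out of reach is approached as far as the arm can. A call is refused whole if a number of a shift passes 50 or a number of a turn 8.59, either way. A call with a gripper value outside its range is refused whole. The fingers move at their own pace and stop on an object; the grip force is fixed at half the most. Time passes only in rows, so rows that do not move let the fingers close. It gives the time, the measured TCP pose, the force, the opening and the grip force at its end, in the units of the state.
- ctrl.state(): the state, without advancing time (a new reading comes with each control period).
- ctrl.camera(name): name is "scene" or "top" or "wrist"; returns the picture (400x640x3 uint8, red, green, blue); there is no depth.
- ctrl.camera_params(name): a dict with "mtx" (3x3 intrinsics, pixels), "T" (4x4, takes a point from camera to world coordinates); the wrist camera has in their place "tool_from_camera" (4x4, takes a point from camera to tool coordinates, whose origin is the TCP and whose axes are the flange's). Camera axes: x right, y up, looking along -z (the intrinsics and any distortion apply to the point x, -y, -z); pixel columns grow to the right and rows downward; lengths in mm; the calibration is good to about 2 mm. A picture is of the moment at which its call begins: read the wrist's pose just before it. camera_params takes no time and is no camera call.
- ctrl.hand_in(): hands the job in; it is judged then, once.
The state is a dict: "time_s": time; "q": joint angles; "joint_velocities": joint speeds; "tau": joint torques, N m; "tool_pos": TCP position; "tool_rot": TCP orientation; "wrist_force": force on the tool from outside, world axes, zero at the start; "wrist_torque": the same for the moment, N m; "gripper_width": finger opening in mm; "finger_force": force on a finger pad.
Only numpy, scipy, OpenCV 4.12 (cv2) and the standard library are available. Lean on these libraries where they do the work, as an engineer would, in place of code of your own. Each camera call takes 0.05 s, during which the arm holds its last target. There are 200 camera calls.

TASK

Three of the preheater's four covers sit firmly on a heater cartridge, and one has an empty bay under it. With a fingertip, press the covers at their dimples, without leaning hard on them, until you find the one that rocks, then push its dimpled end down until that cover is fully open and leave it open, ready for the new cartridge. Pick nothing up and leave everything else where it stands.

Things in the scene. Friction and masses are not known exactly. Their poses are not given: they have to be found in the camera images.
- heater: preheater, fixed grey box 240 (x) x 268 (y) x 85 mm tall, turned by up to 0.4 rad; origin under its centre, +x away from the robot. Four identical metal covers lie flush in its flat top, centred at x -53 or 53, y -72 or 72 mm. Under three covers sits a heater cartridge that carries them; one bay (any, not seen from outside) is empty but for a low socket, clear to 50 mm deep, and its cover can tilt
- cover_1_press (a point): near left cover's round dimple, 16 mm across, the place to press: on the top face of a plate 90 (x) x 80 (y) x 4 mm, mid-width, 25 mm from the plate's centre towards the preheater's -x and 40 mm from its hinge line, which runs along y (60 mm of plate on the dimple's side, 30 mm on the slotted side). Moves with the cover; axes as the preheater's when level
- cover_1 (a joint): tilt of the near left cover, rad: 0 level (start), grows as the dimpled end goes down, stop at 0.70 (dimple 26 mm below level); the slotted end can dip to -0.10. Stiff hinge: over the empty bay 2 to 4 N at the dimple moves it and it stays where left. Over a cartridge it gives under 0.05
- cover_2_press (a point): near right cover's round dimple, 16 mm across, the place to press: on the top face of a plate 90 (x) x 80 (y) x 4 mm, mid-width, 25 mm from the plate's centre towards the preheater's -x and 40 mm from its hinge line, which runs along y (60 mm of plate on the dimple's side, 30 mm on the slotted side). Moves with the cover; axes as the preheater's when level
- cover_2 (a joint): tilt of the near right cover, rad: 0 level (start), grows as the dimpled end goes down, stop at 0.70 (dimple 26 mm below level); the slotted end can dip to -0.10. Stiff hinge: over the empty bay 2 to 4 N at the dimple moves it and it stays where left. Over a cartridge it gives under 0.05
- cover_3_press (a point): far left cover's round dimple, 16 mm across, the place to press: on the top face of a plate 90 (x) x 80 (y) x 4 mm, mid-width, 25 mm from the plate's centre towards the preheater's -x and 40 mm from its hinge line, which runs along y (60 mm of plate on the dimple's side, 30 mm on the slotted side). Moves with the cover; axes as the preheater's when level
- cover_3 (a joint): tilt of the far left cover, rad: 0 level (start), grows as the dimpled end goes down, stop at 0.70 (dimple 26 mm below level); the slotted end can dip to -0.10. Stiff hinge: over the empty bay 2 to 4 N at the dimple moves it and it stays where left. Over a cartridge it gives under 0.05
- cover_4_press (a point): far right cover's round dimple, 16 mm across, the place to press: on the top face of a plate 90 (x) x 80 (y) x 4 mm, mid-width, 25 mm from the plate's centre towards the preheater's -x and 40 mm from its hinge line, which runs along y (60 mm of plate on the dimple's side, 30 mm on the slotted side). Moves with the cover; axes as the preheater's when level
- cover_4 (a joint): tilt of the far right cover, rad: 0 level (start), grows as the dimpled end goes down, stop at 0.70 (dimple 26 mm below level); the slotted end can dip to -0.10. Stiff hinge: over the empty bay 2 to 4 N at the dimple moves it and it stays where left. Over a cartridge it gives under 0.05
- nozzle: round steel hot-air nozzle, 28 mm across and 24 mm tall, standing on the strip between the left and right covers; origin under its centre. Bystander
- paste_jar: small jar with a white cap, 36 mm across and 24 mm tall, standing on the same strip, farther away; origin under its centre. Bystander
- spare_cartridge: spare heater cartridge, upright ribbed ceramic block 76 x 50 x 73 mm tall, on the table just left (+y) of the preheater; origin under its centre. Bystander
- flux_bottle: bottle with black cap, 40 mm across and 95 mm tall, on the table just right (-y) of the preheater; origin under its centre. Bystander
- screwdriver: screwdriver lying on the table to the left. Bystander
- wick_spool: flat spool, 48 mm across and 18 mm tall, on the table to the right; origin under its centre. Bystander
- mug: white mug, 80 mm across and 90 mm tall, at the right; origin under its centre. Bystander

How it is judged:
By the outcome, as a careful person would: the job done as asked, in the order asked, and still so for the second after the job is handed in, with the robot touching nothing.
It also fails if it takes over 45 s, if anything falls off the work surface, if the arm or the gripper's body presses on something with over 40 N, if the wrist force passes 120 N, or if a joint passes its speed limit or range.

## Working session

There is one attempt and no reset: what is moved stays moved. The work goes in short steps, Python scripts to look and compute and a tool call to move; the robot and the scene stay as the last step left them, time stands still between calls to the robot, and variables do not carry over. Pictures are saved under pics/ and viewed, at most 10 in all, crops included, and the job is handed in when it is done.

Besides the shell and the picture viewer there is one more tool, called after "Call:" as name(argument=value, ...) on one line, values as JSON. move_arm: Moves the arm, as the interface text tells. Its arguments: {"type":"object","properties":{"moves":{"type":"array"}},"required":["moves"]}

```bash
mkdir -p pics; python3 - <<'E'
from workcell import ctrl
import cv2
s=ctrl.state();print(s)
for n in("top","scene"):
    cv2.imwrite(f"pics/{n}0.png",ctrl.camera(n)[:,:,::-1]);p=ctrl.camera_params(n);print(n,p)
print(ctrl.camera_params("wrist"))
E
```

```text
{'time_s': 0.0, 'q': array([ 1.17854039,  0.59216194,  0.04828626,  1.60984049, -0.03332321,
        0.9426911 , -0.03370306]), 'joint_velocities': array([-0.00132101,  0.00066253, -0.00088319,  0.00069878, -0.00117367,
       -0.0015267 , -0.00031378]), 'tau': array([ 6.93272614e-05, -5.48694563e+01,  1.54571660e+00, -1.98123497e+01,
        9.25433094e-03,  8.77898798e-03,  3.68574334e-06]), 'tool_pos': array([ 213.14794286, -692.03564027,  209.80296172]), 'tool_rot': array([ 9.88857638e-01,  1.48859848e-01, -2.22608060e-04, -1.12623811e-03]), 'wrist_force': array([-0.28345547, -0.62981992, -0.1951689 ]), 'wrist_torque': array([ 0.01115403, -0.05867644,  0.0311346 ]), 'finger_force': 0.0, 'gripper_width': 85.63638750464425}
top {'mtx': array([[511.43347825,   0.        , 316.76182705],
       [  0.        , 511.43347825, 204.57461159],
       [  0.        ,   0.        ,   1.        ]]), 'T': array([[ 2.61723972e-02,  9.93613067e-01, -1.09763737e-01,
         3.63789117e+02],
       [-9.99411536e-01,  2.84430731e-02,  1.91722108e-02,
         1.79579423e+01],
       [ 2.21717772e-0
[... 490 characters left out ...]
2],
       [ 5.57358570e-03,  7.78828209e-01,  6.27212528e-01,
         6.89049897e+02],
       [ 0.00000000e+00,  0.00000000e+00,  0.00000000e+00,
         1.00000000e+00]])}
{'mtx': array([[282.43013311,   0.        , 319.75601258],
       [  0.        , 282.43013311, 201.38348234],
       [  0.        ,   0.        ,   1.        ]]), 'tool_from_camera': array([[-6.42516102e-04,  9.53423553e-01,  3.01634077e-01,
         7.72835720e+01],
       [ 9.99999303e-01,  3.13889158e-04,  1.13795610e-03,
         1.08080611e+00],
       [ 9.90274482e-04,  3.01634598e-01, -9.53423090e-01,
        -1.63574228e+02],
       [ 0.00000000e+00,  0.00000000e+00,  0.00000000e+00,
         1.00000000e+00]])}
```

View pics/top0.png

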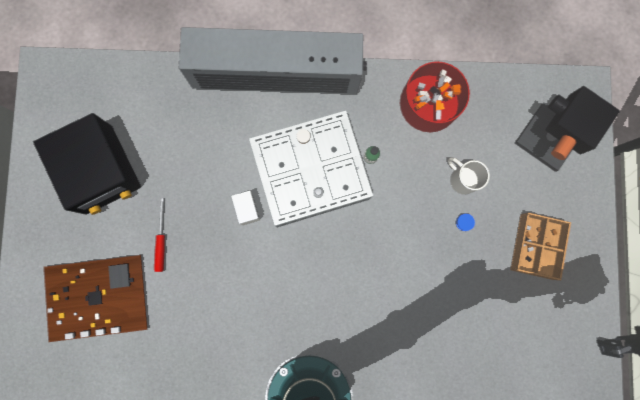

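View pics/scene0.png

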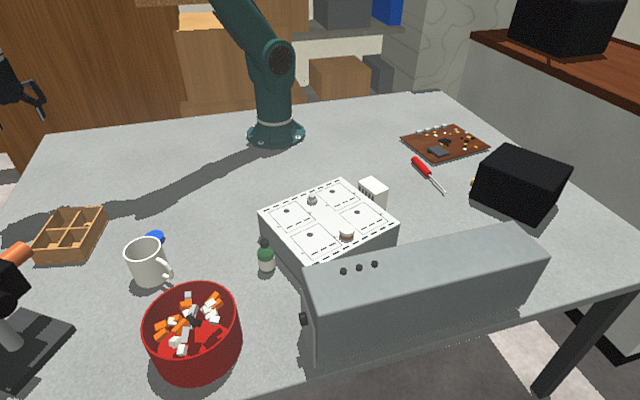

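The top view shows dimples near (281,165), (334,150), (293,203) and (346,187). The nozzle is at (319,192) and the jar at (304,135). The arm isn't in the way.

```bash
cat > h.py <<'E'
import numpy as np,cv2
from workcell import ctrl
from scipy.spatial.transform import Rotation as R
def ray(uv,p,T,z):
    d=np.array([(uv[0]-p["mtx"][0,2])/p["mtx"][0,0],-(uv[1]-p["mtx"][1,2])/p["mtx"][1,1],-1])
    d=T[:3,:3]@d;o=T[:3,3];return o+d*(z-o[2])/d[2]
def blob(im,uv,r=6):
    g=cv2.cvtColor(im,cv2.COLOR_RGB2GRAY).astype(float);u,v=uv
    w=g[v-r:v+r+1,u-r:u+r+1];w=np.clip(np.median(w)-25-w,0,None)
    y,x=np.mgrid[v-r:v+r+1,u-r:u+r+1];return (w*x).sum()/w.sum(),(w*y).sum()/w.sum()
E
python3 - <<'E'
from h import *
loc=np.array([[-78,72],[-78,-72],[28,72],[28,-72]],float)
for n,px in(("top",[(293,203),(346,187),(281,165),(334,150)]),("scene",[(357,212),(287,211),(371,0),(309,234)])):
    im=ctrl.camera(n);p=ctrl.camera_params(n)
    if n=="scene":
        px=[]
        for P in pts:
            c=np.linalg.inv(p["T"])@np.r_[P,1];px.append((int(round(p["mtx"][0,2]-p["mtx"][0,0]*c[0]/c[2])),int(round(p["mtx"][1,2]+p["mtx"][0,0]*c[1]/c[2]))))
    b=[blob(im,q) for q in px];pts=np.array([ray(q,p,p["T"],85) for q in b])
    print(n,px,np.round(b,1).tolist());print(pts.round(1))
    M=pts[:,:2].mean(0);H=(pts[:,:2]-M).T@(loc-loc.mean(0));th=np.arctan2(H[1,0]-H[0,1],H[0,0]+H[1,1])
    Rm=np.array([[np.cos(th),-np.sin(th)],[np.sin(th),np.cos(th)]]);c=M-Rm@loc.mean(0)
    print("yaw",th,"ctr",c,"\nfit",(c+loc@Rm.T).round(1),"res",np.linalg.norm(pts[:,:2]-c-loc@Rm.T,axis=1))
    for nm,q in(("noz",(319,192)),("jar",(304,135))): 
        if n=="top": print(nm,ray(q,p,p["T"],109))
print(ctrl.state()["time_s"])
E
```

```text
top [(293, 203), (346, 187), (281, 165), (334, 150)] [[293.0, 202.9], [345.4, 187.2], [281.3, 164.6], [333.7, 149.3]]
[[513.   54.6  85. ]
 [558.5 -81.6  85. ]
 [613.5  88.3  85. ]
 [658.5 -48.5  85. ]]
yaw 0.32051114997150454 ctr [609.60729226  11.05502609] 
fit [[512.9  54.8]
 [558.3 -81.9]
 [613.5  88.2]
 [658.9 -48.5]] res [0.27211669 0.3179296  0.04416637 0.34984949]
noz [540.39810553 -12.08423206 109.        ]
jar [688.78403891  30.77720288 109.        ]
scene [(331, 191), (286, 211), (356, 212), (309, 234)] [[331.3, 190.5], [286.0, 210.3], [356.4, 211.5], [309.3, 234.2]]
[[510.4  55.9  85. ]
 [557.6 -80.4  85. ]
 [612.3  89.4  85. ]
 [658.5 -46.8  85. ]]
yaw 0.32630099957222314 ctr [608.37347597  12.53292257] 
fit [[511.4  55.7]
 [557.6 -80.7]
 [611.8  89.7]
 [658.  -46.7]] res [1.05664609 0.25883901 0.59783968 0.51521069]
0.2
```

Call:
move_arm(moves=[[[30,-28,0],0,-1],[[35,-33,0],0,-1],[[35,-33,0],0,-1],[[35,-33,0],0,-1],[[35,-33,0],0,-1]])

```text
time_s: 0.7
tool_pos: [329.5, -488.1, 210.9]
tool_rot: [0.989, 0.149, 0.0, -0.0]
wrist_force: [0.8, -1.1, 0.1]
gripper_width: 11.8
finger_force: 0.0
```

Call:
move_arm(moves=[[[35,-33,0],0,-1],[[35,-33,0],0,-1],[[35,-33,0],0,-1],[[35,-33,0],0,-1],[[35,-33,0],-1.4,-1]])

```text
time_s: 1.2
tool_pos: [448.1, -279.0, 211.1]
tool_rot: [0.987, 0.161, 0.0, 0.0]
wrist_force: [-0.2, -0.1, 0.9]
gripper_width: -0.4
finger_force: 0.0
```

Call:
move_arm(moves=[[[35,-32,0],0,-1],[[35,-32,0],0,-1],[[35,-32,0],0,-1],[[35,-32,10],0,-1],[[27,-24,20],0,-1]])

```text
time_s: 1.7
tool_pos: [560.5, -80.2, 182.3]
tool_rot: [0.987, 0.162, 0.003, 0.0]
wrist_force: [1.5, -1.1, 0.3]
gripper_width: -0.0
finger_force: 0.0
```

Call:
move_arm(moves=[[[0,0,30],0,-1],[[0,0,30],0,-1],[[0,0,10],0,-1],[[0,0,0],0,-1],[[0,0,0],0,-1]])

```text
time_s: 2.2
tool_pos: [558.2, -84.0, 111.8]
tool_rot: [0.987, 0.161, 0.001, 0.0]
wrist_force: [0.2, 0.2, 0.8]
gripper_width: 0.3
finger_force: 0.0
```

```bash
python3 - <<'E'
from h import *
s=ctrl.state();print(s["tool_pos"],s["wrist_force"],R.from_quat(s["tool_rot"]).as_matrix()[:2,0],s["time_s"])
cv2.imwrite("pics/w1.png",ctrl.camera("wrist")[:,:,::-1])
E
```

```text
[558.15697902 -84.03847137 111.79069975] [0.19306791 0.19531957 0.82135819] [0.94845119 0.31692127] 2.2
```

View pics/w1.png

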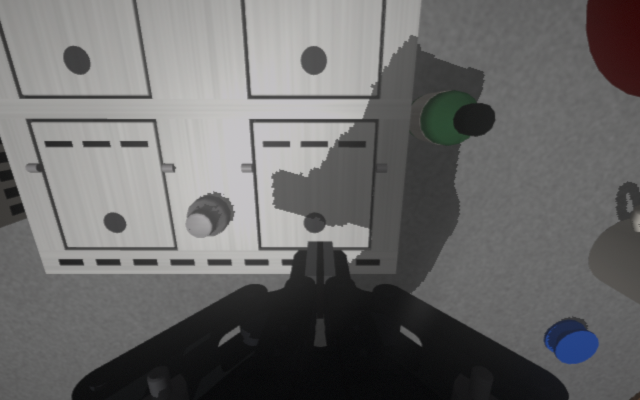

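The wrist view has the near dimples at (115,222) and (315,222), and the far ones at (77,60) and (314,60). The fingertip is over the near-right cover. I'll cross-check these against the fit.

```bash
python3 - <<'E'
from h import *
s=ctrl.state();p=ctrl.camera_params("wrist");T=np.eye(4);T[:3,:3]=R.from_quat(s["tool_rot"]).as_matrix();T[:3,3]=s["tool_pos"];T=T@p["tool_from_camera"]
for q in[(115,222),(315,221),(77,60),(314,60)]:print(ray(q,p,T,85).round(1))
E
```

```text
[513.1  56.4  85. ]
[559.7 -81.   85. ]
[614.   90.2  85. ]
[659.9 -47.5  85. ]
```

Call:
move_arm(moves=[[[1,-3,15],0,-1],[[0,0,5],0,-1],[[0,0,2],0,-1],[[0,0,0],0,-1]])

```text
time_s: 2.65
tool_pos: [557.8, -80.7, 89.5]
tool_rot: [0.987, 0.161, 0.0, 0.0]
wrist_force: [0.0, -0.3, 0.2]
gripper_width: -0.3
finger_force: 0.0
```

Call:
move_arm(moves=[[[1,0,2],0,-1],[[0,0,1],0,-1],[[0,0,0],0,-1]])

```text
time_s: 2.95
tool_pos: [558.5, -80.1, 86.1]
tool_rot: [0.987, 0.161, 0.0, 0.0]
wrist_force: [0.9, -0.8, 0.4]
gripper_width: -0.0
finger_force: 0.0
```

Call:
move_arm(moves=[[[0,0,1],0,-1],[[0,0,0],0,-1]])

```text
time_s: 3.15
tool_pos: [558.4, -80.0, 84.9]
tool_rot: [0.987, 0.161, -0.0, -0.0]
wrist_force: [0.3, -0.1, -0.4]
gripper_width: -0.1
finger_force: 0.0
```

Call:
move_arm(moves=[[[0,0,1],0,-1],[[0,0,0],0,-1]])

```text
time_s: 3.35
tool_pos: [558.4, -80.0, 83.9]
tool_rot: [0.987, 0.161, -0.0, -0.0]
wrist_force: [-0.4, 0.1, -0.5]
gripper_width: -0.4
finger_force: 0.0
```

Call:
move_arm(moves=[[[0,0,1],0,-1],[[0,0,0],0,-1]])

```text
time_s: 3.55
tool_pos: [558.4, -80.1, 82.9]
tool_rot: [0.987, 0.161, -0.0, -0.0]
wrist_force: [-0.3, -0.2, 0.9]
gripper_width: -0.6
finger_force: 0.0
```

Call:
move_arm(moves=[[[0,0,1],0,-1],[[0,0,0],0,-1]])

```text
time_s: 3.75
tool_pos: [558.4, -80.1, 81.9]
tool_rot: [0.987, 0.161, -0.0, -0.0]
wrist_force: [-0.1, -0.1, 0.0]
gripper_width: 0.3
finger_force: 0.0
```

Call:
move_arm(moves=[[[0,0,1],0,-1],[[0,0,0],0,-1]])

```text
time_s: 3.95
tool_pos: [558.4, -80.1, 80.9]
tool_rot: [0.987, 0.161, -0.0, -0.0]
wrist_force: [0.2, -0.2, 0.6]
gripper_width: -0.1
finger_force: 0.0
```

Call:
move_arm(moves=[[[0,0,1],0,-1],[[0,0,0],0,-1]])

```text
time_s: 4.15
tool_pos: [558.4, -80.0, 79.9]
tool_rot: [0.987, 0.161, -0.0, -0.0]
wrist_force: [0.8, -0.4, 0.1]
gripper_width: -0.1
finger_force: 0.0
```

```bash
python3 - <<'E'
from h import *
s=ctrl.state();print(s["wrist_force"],s["tool_pos"])
cv2.imwrite("pics/w2.png",cv2.resize(ctrl.camera("wrist")[100:300,150:470,::-1],None,fx=2,fy=2))
E
```

```text
[ 0.82135597 -0.37091463  0.08954133] [558.39141873 -80.04640694  79.87381732]
```

View pics/w2.png

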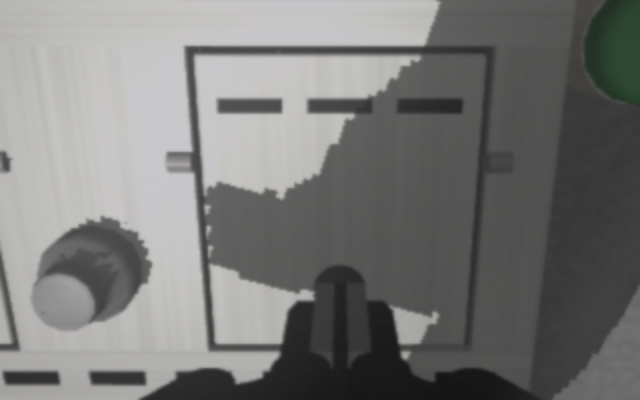

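```bash
python3 - <<'E'
from h import *
p=ctrl.camera_params("wrist")
for z in(-13,-6,0):
  for x in (-11,0,11):
    c=np.linalg.inv(p["tool_from_camera"])@[x,0,z,1];print(z,x,p["mtx"][0,2]-p["mtx"][0,0]*c[0]/c[2],p["mtx"][1,2]+p["mtx"][0,0]*c[1]/c[2])
E
```

```text
-13 -11 318.3050363528514 265.6648873668359
-13 0 318.26417082388303 249.19159499859518
-13 11 318.22164726839776 232.04993600802578
-6 -11 318.37046427344785 259.86743311703157
-6 0 318.3324212532461 243.9168445897488
-6 11 318.2928952418413 227.34447097959685
0 -11 318.4227381424369 255.23553650222854
0 0 318.38687667120644 239.70824486618582
0 11 318.3496627033278 223.59534953982092
```

Call:
move_arm(moves=[[[0,0,1],0,-1],[[0,0,0],0,-1]])

```text
time_s: 4.4
tool_pos: [558.4, -80.1, 78.9]
tool_rot: [0.987, 0.161, -0.0, -0.0]
wrist_force: [-0.6, 1.3, 0.1]
gripper_width: 0.1
finger_force: 0.0
```

Call:
move_arm(moves=[[[0,0,1],0,-1],[[0,0,0],0,-1]])

```text
time_s: 4.6
tool_pos: [558.4, -80.1, 77.9]
tool_rot: [0.987, 0.161, -0.0, -0.0]
wrist_force: [0.9, 0.1, -0.1]
gripper_width: 0.3
finger_force: 0.0
```

```bash
python3 - <<'E'
from h import *
im=ctrl.camera("scene")[130:290,220:430,::-1]
a=cv2.resize(im,None,fx=3.6,fy=3.6,interpolation=cv2.INTER_CUBIC)
cv2.imwrite("pics/s2.png",a)
p=ctrl.camera_params("scene");c=np.linalg.inv(p["T"])@np.r_[ctrl.state()["tool_pos"],1];print(np.array([p["mtx"][0,2]-p["mtx"][0,0]*c[0]/c[2]-220,p["mtx"][1,2]+p["mtx"][0,0]*c[1]/c[2]-130])*3.6)
E
```

```text
[238.72588478 297.37811837]
```

View pics/s2.png

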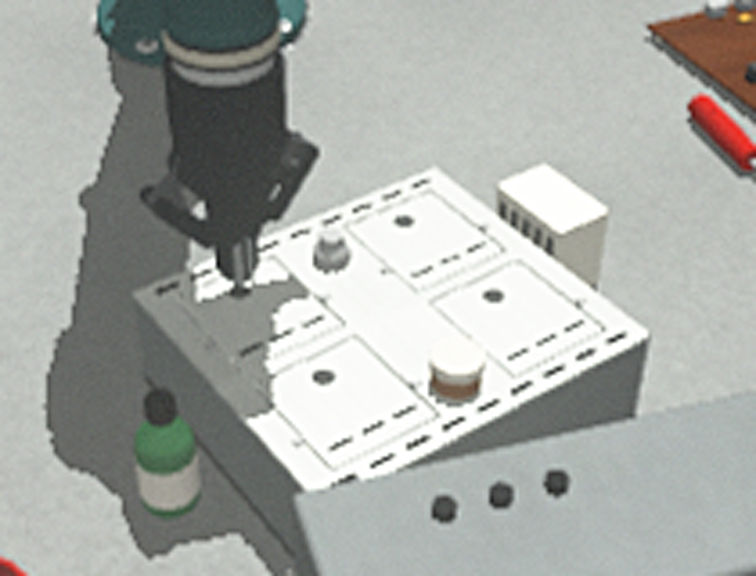

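The tip in the picture (240,285) is still slightly above the dimple (240,293), so there's no contact yet. I'll keep lowering gently.

Call:
move_arm(moves=[[[0,0,1],0,-1],[[0,0,0],0,-1]])

```text
time_s: 4.85
tool_pos: [558.4, -80.0, 76.9]
tool_rot: [0.987, 0.161, -0.0, -0.0]
wrist_force: [-0.1, -0.4, -0.4]
gripper_width: 0.2
finger_force: 0.0
```

Call:
move_arm(moves=[[[0,0,1],0,-1],[[0,0,0],0,-1]])

```text
time_s: 5.05
tool_pos: [558.4, -80.1, 75.9]
tool_rot: [0.987, 0.161, -0.0, -0.0]
wrist_force: [1.0, -0.2, -0.1]
gripper_width: 0.1
finger_force: 0.0
```

Call:
move_arm(moves=[[[0,0,1],0,-1],[[0,0,0],0,-1]])

```text
time_s: 5.25
tool_pos: [558.4, -80.1, 74.9]
tool_rot: [0.987, 0.161, -0.0, -0.0]
wrist_force: [1.3, -0.2, -0.1]
gripper_width: -0.3
finger_force: 0.0
```

```bash
python3 - <<'E'
from h import *
a=cv2.resize(ctrl.camera("wrist")[130:290,200:440,::-1],None,fx=1.6,fy=1.6,interpolation=cv2.INTER_CUBIC)
b=cv2.resize(ctrl.camera("scene")[170:240,250:350,::-1],None,fx=4,fy=4,interpolation=cv2.INTER_CUBIC)
o=np.zeros((540,400,3),np.uint8);o[:256,:384]=a;o[258:538,:400]=b;cv2.imwrite("pics/c3.png",o)
E
```

```text
(no output)
```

View pics/c3.png

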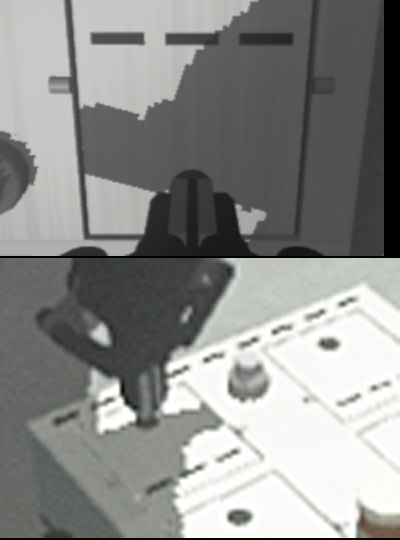

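The tip almost covers the dimple and the cover still looks level. I'll keep stepping.

Call:
move_arm(moves=[[[0,0,1],0,-1],[[0,0,0],0,-1]])

```text
time_s: 5.55
tool_pos: [558.4, -80.0, 73.9]
tool_rot: [0.987, 0.161, -0.0, -0.0]
wrist_force: [-0.4, 0.3, -0.4]
gripper_width: 0.2
finger_force: 0.0
```

Call:
move_arm(moves=[[[0,0,1],0,-1],[[0,0,0],0,-1]])

```text
time_s: 5.75
tool_pos: [558.4, -80.0, 72.9]
tool_rot: [0.987, 0.161, -0.0, -0.0]
wrist_force: [0.2, -0.2, 0.1]
gripper_width: 0.1
finger_force: 0.0
```

Call:
move_arm(moves=[[[0,0,1],0,-1],[[0,0,0],0,-1]])

```text
time_s: 5.95
tool_pos: [558.4, -80.0, 71.9]
tool_rot: [0.987, 0.161, -0.0, -0.0]
wrist_force: [0.2, -1.0, 0.2]
gripper_width: -0.4
finger_force: 0.0
```

Call:
move_arm(moves=[[[0,0,1],0,-1],[[0,0,0],0,-1]])

```text
time_s: 6.15
tool_pos: [558.4, -80.1, 70.9]
tool_rot: [0.987, 0.161, -0.0, -0.0]
wrist_force: [-0.2, 0.2, -0.3]
gripper_width: -0.2
finger_force: 0.0
```

Call:
move_arm(moves=[[[0,0,1],0,-1],[[0,0,0],0,-1]])

```text
time_s: 6.35
tool_pos: [558.4, -80.0, 69.9]
tool_rot: [0.987, 0.161, -0.0, -0.0]
wrist_force: [-0.4, 0.1, -0.5]
gripper_width: -0.1
finger_force: 0.0
```

```bash
python3 - <<'E'
from h import *
print(ctrl.state()["tau"])
a=cv2.resize(ctrl.camera("wrist")[130:290,200:440,::-1],None,fx=2,fy=2,interpolation=cv2.INTER_CUBIC)
b=cv2.resize(ctrl.camera("scene")[175:225,255:335,::-1],None,fx=5,fy=5,interpolation=cv2.INTER_CUBIC)
o=np.zeros((575,480,3),np.uint8);o[:320,:480]=a;o[322:572,:400]=b;cv2.imwrite("pics/c4.png",o)
E
```

```text
[-8.60575619e-05 -4.65786374e+01  2.75693284e-01 -1.13537586e+01
  5.94873447e-03 -1.04653509e-02 -5.62932164e-04]
```

View pics/c4.png

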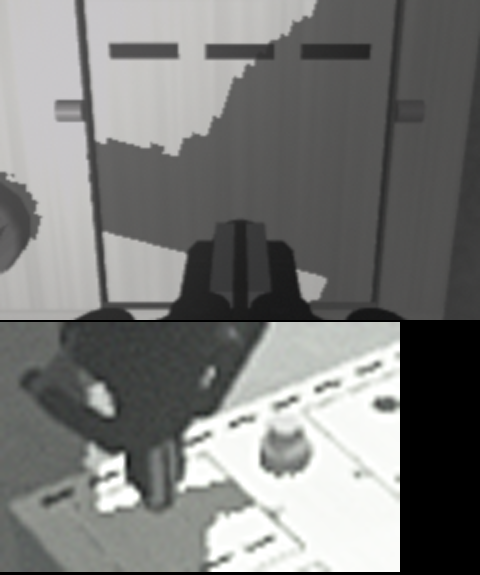

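```bash
python3 - <<'E'
from h import *
p=ctrl.camera_params("wrist");s=ctrl.state()
def TT(pos):
    T=np.eye(4);T[:3,:3]=R.from_quat(s["tool_rot"]).as_matrix();T[:3,3]=pos;return T@p["tool_from_camera"]
A=TT([558.16,-84.04,111.8])  # w1
B=TT(s["tool_pos"])
def proj(P,T):
    c=np.linalg.inv(T)@np.r_[P,1];return np.array([p["mtx"][0,2]-p["mtx"][0,0]*c[0]/c[2],p["mtx"][1,2]+p["mtx"][0,0]*c[1]/c[2]]).round(1)
th=.323;c=np.array([609,11.8]);W=lambda x,y,z:np.r_[c+[x*np.cos(th)-y*np.sin(th),x*np.sin(th)+y*np.cos(th)],z]
for nm,q in(("slot",(314,144)),("pinL",(247,168)),("edge",(315,249)),("dimple",(315,221))):
    P=ray(q,p,A,85);d=P[:2]-c;print(nm,P.round(1),"loc",d@[np.cos(th),np.sin(th)],d@[-np.sin(th),np.cos(th)],"level->",proj(P,B))
h=-63+25-0+0  # hinge local x = -78+40
for a in(0,.2,.4,.6):
    f=lambda r:proj(W(-38+r*np.cos(a),-72,85-(-r)*np.sin(a)),B)
    print(a,"dimple top",f(-32),"edge",f(-60),"slot",f(18),"farEdge",f(30))
E
```

```text
slot [611.3 -63.1  85. ] loc -21.617206026002815 -71.78409409427728 level-> [319.4 155.6]
pinL [581.5 -24.8  85. ] loc -37.72998204194884 -26.00806758389309 level-> [235.  185.4]
edge [538.1 -87.9  85. ] loc -98.89740538052412 -72.0311162053406 level-> [319.9 283.2]
dimple [559.4 -80.9  85. ] loc -76.47161082433554 -72.15220206909314 level-> [320.1 249.9]
0 dimple top [319.9 239.8] edge [319.9 281.9] slot [319.8 152.5] farEdge [319.8 128.9]
0.2 dimple top [319.9 234.2] edge [319.9 269.7] slot [319.8 154.2] farEdge [319.8 130.8]
0.4 dimple top [319.9 227.3] edge [319.9 256.2] slot [319.8 157.3] farEdge [319.8 135.4]
0.6 dimple top [319.9 219.3] edge [319.9 241.7] slot [319.8 161.8] farEdge [319.8 142.8]
```

The wrist view shows the cover exactly level, so the real tip sits behind the nominal TCP. I'll keep stepping down.

Call:
move_arm(moves=[[[0,0,1],0,-1],[[0,0,0],0,-1]])

```text
time_s: 6.65
tool_pos: [558.4, -80.1, 68.9]
tool_rot: [0.987, 0.161, -0.0, -0.0]
wrist_force: [0.3, 0.6, 0.2]
gripper_width: 0.4
finger_force: 0.0
```

Call:
move_arm(moves=[[[0,0,1],0,-1],[[0,0,0],0,-1]])

```text
time_s: 6.85
tool_pos: [558.4, -80.1, 67.9]
tool_rot: [0.987, 0.161, -0.0, -0.0]
wrist_force: [1.0, 1.0, 0.5]
gripper_width: -0.0
finger_force: 0.0
```

Call:
move_arm(moves=[[[0,0,1],0,-1],[[0,0,0],0,-1]])

```text
time_s: 7.05
tool_pos: [558.4, -80.0, 66.9]
tool_rot: [0.987, 0.161, -0.0, -0.0]
wrist_force: [0.6, 0.3, 0.6]
gripper_width: -0.2
finger_force: 0.0
```

Call:
move_arm(moves=[[[0,0,1],0,-1],[[0,0,0],0,-1]])

```text
time_s: 7.25
tool_pos: [558.4, -80.1, 65.9]
tool_rot: [0.987, 0.161, -0.0, -0.0]
wrist_force: [0.2, -0.1, -0.1]
gripper_width: -0.2
finger_force: 0.0
```

```bash
cat >> h.py <<'E'
th=.323;c0=np.array([609,11.8])
W=lambda x,y,z:np.r_[c0+[x*np.cos(th)-y*np.sin(th),x*np.sin(th)+y*np.cos(th)],z]
def tilt(cx,cy):
    """wrist-view rows of slots in cover vs tilt prediction"""
    s=ctrl.state();p=ctrl.camera_params("wrist");T=np.eye(4);T[:3,:3]=R.from_quat(s["tool_rot"]).as_matrix();T[:3,3]=s["tool_pos"];T=np.linalg.inv(T@p["tool_from_camera"])
    g=cv2.GaussianBlur(cv2.cvtColor(ctrl.camera("wrist"),cv2.COLOR_RGB2GRAY),(3,3),0).astype(np.float32)
    def pr(P):
        c=T@np.r_[P,1];return p["mtx"][0,2]-p["mtx"][0,0]*c[0]/c[2],p["mtx"][1,2]+p["mtx"][0,0]*c[1]/c[2]
    for nm,rs,dy in(("slot",np.arange(5,29,1.),25),("slot",np.arange(5,29,1.),-25),("edge",np.arange(-75,-45,1.),30),("edge",np.arange(-75,-45,1.),-30)):
        uv=np.array([pr(W(cx+15+r,cy+dy,85)) for r in rs],np.float32)
        v=cv2.remap(g,uv[:,:1],uv[:,1:],cv2.INTER_LINEAR).ravel();b=np.median(v)
        i=v.argmin();print(nm,dy,"darkest at r=",rs[i],v[i].round(),b,"px",uv[i])
    print(s["tool_pos"].round(1),s["wrist_force"].round(1),"t",s["time_s"])
E
python3 - <<'E'
from h import *
print(ctrl.grasp_offset);tilt(-53,-72)
E
```

```text
18.700000000000003
slot 25 darkest at r= 17.0 79.0 197.51562 px [270.84494 155.4125 ]
slot -25 darkest at r= 17.0 41.0 87.956055 px [368.86383 155.38902]
edge 30 darkest at r= -75.0 31.0 134.43262 px [270.59067 306.97308]
edge -30 darkest at r= -75.0 18.0 71.134766 px [369.20612 307.0062 ]
[558.4 -80.1  65.9] [ 0.2 -0.1 -0.1] t 7.25
```

Call:
move_arm(moves=[[[0,0,1],0,-1],[[0,0,0],0,-1]])

```text
time_s: 7.5
tool_pos: [558.4, -80.1, 64.9]
tool_rot: [0.987, 0.161, -0.0, -0.0]
wrist_force: [-0.6, 0.3, -0.3]
gripper_width: 0.5
finger_force: 0.0
```

Call:
move_arm(moves=[[[0,0,1],0,-1],[[0,0,0],0,-1]])

```text
time_s: 7.7
tool_pos: [558.4, -80.1, 64.5]
tool_rot: [0.987, 0.161, -0.0, 0.0]
wrist_force: [-1.0, 0.1, 3.7]
gripper_width: 0.1
finger_force: 2.2
```

```bash
python3 - <<'E'
from h import *
tilt(-53,-72)
E
```

```text
slot 25 darkest at r= 16.0 79.0 197.90625 px [270.45786 157.92458]
slot -25 darkest at r= 16.0 40.0 87.0 px [369.17538 157.90143]
edge 30 darkest at r= -75.0 31.0 98.56543 px [270.17316 308.60654]
edge -30 darkest at r= -75.0 17.0 63.168457 px [369.5579  308.63654]
[558.4 -80.1  64.5] [-1.   0.1  3.7] t 7.7
```

Contact: 3.7 N at TCP z of about 64.5, so the real tip is about 20 mm behind the TCP. Pressing a little further.

Call:
move_arm(moves=[[[0,0,1],0,-1],[[0,0,0],0,-1]])

```text
time_s: 7.95
tool_pos: [558.4, -80.1, 64.4]
tool_rot: [0.987, 0.161, -0.0, 0.0]
wrist_force: [-3.4, 0.6, 12.7]
gripper_width: 0.3
finger_force: 6.4
```

Cover 2 is firm: 12.7 N with no give. On to cover 1, lifting over the nozzle.

Call:
move_arm(moves=[[[0,0,-20],0,-1],[[0,0,-30],0,-1],[[0,-36,0],0,-1],[[0,-36,0],0,-1],[[0,-36,0],0,-1]])

```text
time_s: 8.45
tool_pos: [524.1, 23.1, 113.2]
tool_rot: [0.987, 0.16, 0.001, 0.0]
wrist_force: [0.5, 0.3, -1.4]
gripper_width: -0.4
finger_force: 0.0
```

Call:
move_arm(moves=[[[0,-36,0],0,-1],[[0,0,25],0,-1],[[0,0,18],0,-1],[[0,0,0],0,-1],[[0,0,0],0,-1]])

```text
time_s: 8.95
tool_pos: [512.6, 56.3, 69.9]
tool_rot: [0.987, 0.161, -0.0, 0.0]
wrist_force: [-0.1, 0.9, -0.2]
gripper_width: -0.3
finger_force: 0.0
```

Call:
move_arm(moves=[[[0,0,2],0,-1],[[0,0,2],0,-1],[[0,0,1],0,-1],[[0,0,0],0,-1]])

```text
time_s: 9.35
tool_pos: [512.9, 56.3, 65.2]
tool_rot: [0.987, 0.161, 0.0, 0.0]
wrist_force: [-0.7, -0.2, 0.8]
gripper_width: 0.2
finger_force: 0.0
```

Call:
move_arm(moves=[[[0,0,1],0,-1],[[0,0,0],0,-1]])

```text
time_s: 9.55
tool_pos: [512.9, 56.4, 64.4]
tool_rot: [0.987, 0.161, 0.0, 0.0]
wrist_force: [-1.6, -0.2, 3.9]
gripper_width: -0.0
finger_force: 2.0
```

Call:
move_arm(moves=[[[0,0,0.5],0,-1],[[0,0,0],0,-1]])

```text
time_s: 9.75
tool_pos: [512.9, 56.4, 64.4]
tool_rot: [0.987, 0.161, 0.0, 0.0]
wrist_force: [-1.4, -0.9, 8.6]
gripper_width: 0.3
finger_force: 4.5
```

Cover 1 is firm too: 8.6 N, no give. Cover 3 next.

Call:
move_arm(moves=[[[0,0,-25],0,-1],[[36,0,0],0,-1],[[36,0,0],0,-1],[[34,0,0],0,-1],[[0,0,19],0,-1]])

```text
time_s: 10.25
tool_pos: [621.8, 93.3, 72.1]
tool_rot: [0.987, 0.162, 0.007, -0.001]
wrist_force: [0.2, -0.2, 0.9]
gripper_width: -0.3
finger_force: 0.0
```

Call:
move_arm(moves=[[[0,0,0],0,-1],[[0,0,2],0,-1],[[0,0,2],0,-1],[[0,0,0],0,-1]])

```text
time_s: 10.65
tool_pos: [612.5, 89.8, 65.7]
tool_rot: [0.987, 0.161, -0.0, 0.0]
wrist_force: [0.1, -0.3, 0.1]
gripper_width: -0.2
finger_force: 0.0
```

Call:
move_arm(moves=[[[0,0,1],0,-1],[[0,0,0],0,-1]])

```text
time_s: 10.85
tool_pos: [613.2, 90.0, 64.9]
tool_rot: [0.987, 0.161, 0.0, 0.0]
wrist_force: [-0.6, 0.5, 0.5]
gripper_width: 0.1
finger_force: 0.4
```

Call:
move_arm(moves=[[[0,0,0.5],0,-1],[[0,0,0],0,-1]])

```text
time_s: 11.05
tool_pos: [613.1, 90.0, 64.3]
tool_rot: [0.987, 0.161, -0.0, 0.0]
wrist_force: [-0.6, -1.5, 1.8]
gripper_width: -0.0
finger_force: 1.0
```

Call:
move_arm(moves=[[[0,0,0.5],0,-1],[[0,0,0],0,-1]])

```text
time_s: 11.25
tool_pos: [613.1, 90.0, 63.5]
tool_rot: [0.987, 0.161, -0.0, 0.0]
wrist_force: [-0.2, -1.2, 2.3]
gripper_width: 0.2
finger_force: 1.0
```

Call:
move_arm(moves=[[[0,0,0.5],0,-1],[[0,0,0],0,-1]])

```text
time_s: 11.45
tool_pos: [613.1, 90.0, 62.9]
tool_rot: [0.987, 0.161, -0.0, 0.0]
wrist_force: [-1.5, -1.0, 1.9]
gripper_width: -0.0
finger_force: 1.0
```

Cover 3 yields at about 2 N, so it's the loose one. Pushing it down.

Call:
move_arm(moves=[[[0,0,2],0,-1],[[0,0,2],0,-1],[[0,0,2],0,-1],[[0,0,2],0,-1],[[0,0,0],0,-1]])

```text
time_s: 11.95
tool_pos: [613.9, 90.4, 54.8]
tool_rot: [0.987, 0.161, 0.001, -0.0]
wrist_force: [0.7, -0.1, 1.2]
gripper_width: 0.2
finger_force: 0.2
```

Call:
move_arm(moves=[[[0,0,2],0,-1],[[0,0,2],0,-1],[[0,0,2],0,-1],[[0,0,2],0,-1],[[0,0,0],0,-1]])

```text
time_s: 12.45
tool_pos: [612.3, 90.2, 46.4]
tool_rot: [0.987, 0.161, -0.001, -0.0]
wrist_force: [0.7, -0.5, -0.5]
gripper_width: 0.3
finger_force: 0.0
```

Call:
move_arm(moves=[[[0,0,1],0,-1],[[0,0,1],0,-1],[[0,0,0],0,-1]])

```text
time_s: 12.75
tool_pos: [612.9, 90.3, 44.8]
tool_rot: [0.987, 0.161, -0.0, -0.0]
wrist_force: [-0.2, 0.3, 1.0]
gripper_width: 0.1
finger_force: 0.4
```

Call:
move_arm(moves=[[[0,0,1],0,-1],[[0,0,1],0,-1],[[0,0,0],0,-1]])

```text
time_s: 13.05
tool_pos: [613.1, 90.2, 42.8]
tool_rot: [0.987, 0.161, -0.0, 0.0]
wrist_force: [-0.0, -0.3, 0.6]
gripper_width: -0.3
finger_force: 0.1
```

```bash
python3 - <<'E'
from h import *
a=cv2.resize(ctrl.camera("wrist")[100:300,180:460,::-1],None,fx=2.5,fy=2.5)
cv2.imwrite("pics/w5.png",a);s=ctrl.state();print(s["tool_pos"],s["wrist_force"])
E
```

```text
[612.88330154  89.93701028  42.71673222] [-0.1098462   0.39643944  0.38281128]
```

View pics/w5.png

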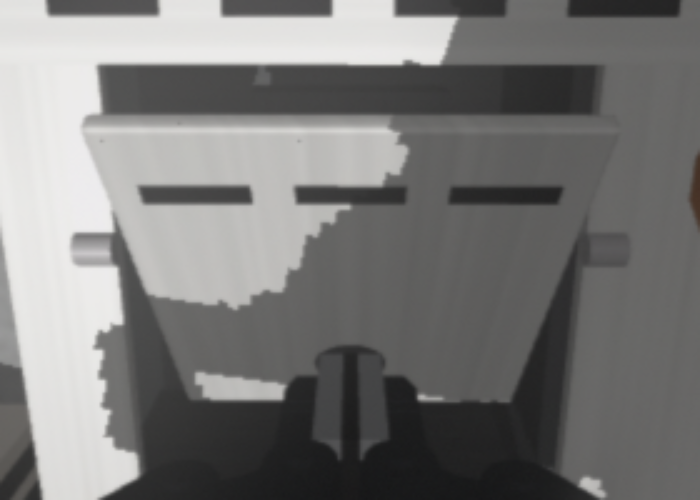

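The cover is clearly tilted, with its slotted end raised and the dimple right at the tip. Continuing to the stop.

Call:
move_arm(moves=[[[0,0,1],0,-1],[[0,0,1],0,-1],[[0,0,1],0,-1],[[0,0,0],0,-1]])

```text
time_s: 13.5
tool_pos: [613.0, 90.0, 39.8]
tool_rot: [0.987, 0.161, -0.0, 0.0]
wrist_force: [0.2, -1.0, 0.3]
gripper_width: 0.0
finger_force: 0.0
```

Call:
move_arm(moves=[[[0,0,1],0,-1],[[0,0,0],0,-1]])

```text
time_s: 13.7
tool_pos: [613.1, 90.0, 38.8]
tool_rot: [0.987, 0.161, -0.0, 0.0]
wrist_force: [1.3, -0.7, 1.2]
gripper_width: -0.0
finger_force: 0.4
```

Call:
move_arm(moves=[[[0,0,1],0,-1],[[0,0,0],0,-1]])

```text
time_s: 13.9
tool_pos: [613.3, 90.1, 38.3]
tool_rot: [0.987, 0.161, 0.0, 0.0]
wrist_force: [-1.1, 0.2, 3.6]
gripper_width: -0.3
finger_force: 1.5
```

Call:
move_arm(moves=[[[0,0,1],0,-1],[[0,0,0],0,-1]])

```text
time_s: 14.1
tool_pos: [613.4, 90.1, 38.1]
tool_rot: [0.987, 0.161, 0.0, 0.0]
wrist_force: [-1.7, -0.9, 9.1]
gripper_width: 0.2
finger_force: 4.3
```

It's at the stop: 26 mm below level, with force rising to 9 N. Lifting clear to verify.

Call:
move_arm(moves=[[[0,0,-5],0,-1],[[0,0,-20],0,-1],[[0,0,-40],0,-1],[[0,0,-40],0,-1],[[0,0,-30],0,-1]])

```text
time_s: 14.6
tool_pos: [613.6, 90.3, 173.9]
tool_rot: [0.987, 0.161, 0.001, -0.0]
wrist_force: [0.9, -1.0, 0.5]
gripper_width: 0.2
finger_force: 0.0
```

Call:
move_arm(moves=[[[0,0,0],0,-1],[[0,0,0],0,-1],[[0,0,0],0,-1],[[0,0,0],0,-1],[[0,0,0],0,-1]])

```text
time_s: 15.1
tool_pos: [612.3, 90.0, 170.6]
tool_rot: [0.987, 0.161, -0.001, 0.0]
wrist_force: [0.8, -0.7, 0.2]
gripper_width: -0.2
finger_force: 0.0
```

```bash
python3 - <<'E'
from h import *
s=ctrl.state();print(s["tool_pos"],s["wrist_force"],s["time_s"])
cv2.imwrite("pics/w6.png",ctrl.camera("wrist")[:,:,::-1])
p=ctrl.camera_params("wrist");T=np.eye(4);T[:3,:3]=R.from_quat(s["tool_rot"]).as_matrix();T[:3,3]=s["tool_pos"];T=np.linalg.inv(T@p["tool_from_camera"])
for a in(0.5,.6,.65,.7):
  for r in(-40,18):
    c=T@np.r_[W(68+r*np.cos(a),72,85+r*np.sin(a)),1];print(a,r,p["mtx"][0,2]-p["mtx"][0,0]*c[0]/c[2],p["mtx"][1,2]+p["mtx"][0,0]*c[1]/c[2])
E
```

```text
[612.32713896  90.00287777 170.56052951] [ 0.77425723 -0.70699906  0.17039673] 15.1
0.5 -40 320.12947926006467 188.94774313890468
0.5 18 320.13578253109847 138.73745206300285
0.6 -40 320.12980182288186 186.01131293837935
0.6 18 320.13564064391824 140.0650676730798
0.65 -40 320.12997370783717 184.46210106158853
0.65 18 320.1355609500405 140.79863725723075
0.7 -40 320.13015216970484 182.8631659765894
0.7 18 320.13547567813333 141.57628881061865
```

View pics/w6.png

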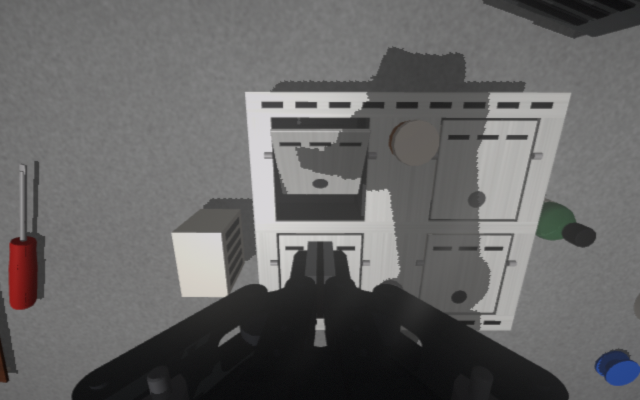

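The far-left cover stands open. Its dimple at (320,183) matches a 0.70 tilt, and the jar, bottle, spare cartridge and screwdriver are undisturbed.

```bash
python3 -c "
from workcell import ctrl
print(ctrl.hand_in())"
```

```text
the job is handed in; nothing more can be done
None
```

The far-left cover (cover 3) is the loose one: it gave at about 2 N, and I pushed it to its stop (about 0.70 rad) and left it open. Covers 1 and 2 held firm, I didn't need to press cover 4, and the job was handed in at about 15 s.

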